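# Close the shaker's sample box and unhitch its drawbar

### The job

The sample carriage of the bench shaker is loaded and is to be rolled off to the cold store. First shut the clear cover of its box completely; then pull the latch tab on the drawbar's coupler out sideways against its spring, and with the latch drawn lift the drawbar's socket off the drive ball until all of the coupler is at least a centimetre clear above the ball. Finish while holding the drawbar up there, still, without putting it down or letting go, and leave the glassware and tools around the shaker where they are.

Things in the scene. Friction and masses are not known exactly. Their poses are not given: they have to be found in the camera images.
- shaker: shaker fixed to the bench: grey base plate 150 x 450 mm, top at 16 mm. Origin on the bench; x across it (away from the robot at yaw 0), y along it, z up; yaw within 0.25 rad. In mm: white drive housing y -212 to -132, 76 high; ball stud at y -80; carriage with a white box of sample vials, x +-75, y +72 to +224, rim at 112. Nothing rolls in this task
- ball (a point): centre of the drive ball, 25 mm diameter, fixed, 68 mm above the bench, on a 9 mm neck; at (0, -80, 68) mm in the shaker's frame
- drawbar_hinge (a point): centre of the drawbar's hinge pin on the carriage's front, at (0, +60, 68) mm in the shaker's frame; the pin lies along the shaker's x
- drawbar: dark steel drawbar, 22 mm wide, about 0.4 kg with latch. Origin on its hinge pin, axes parallel to the shaker's while down; it runs 140 mm along its -y to the coupler, a downward-open socket 37 mm across over the ball. Swings up about the pin (at most 0.9 rad), falls back when let go. Cannot be lifted while the latch fork is under the ball
- socket (a point): centre of the coupler's socket, at (0, -140, 0) mm in the drawbar's frame; coincides with the ball's centre when coupled. The coupler's lowest part lies 20 mm below this point, the ball's top 12.5 mm above the ball's centre
- latch (a joint): how far the latch is drawn, m: 0 home (fork under the ball), 0.022 at its stop. Slides along the drawbar's -x (sideways, towards the robot at yaw 0) against a spring, 3 N at home, 6.3 N at the stop; springs back when let go. The coupler can come off the ball from 0.018 on; keep it drawn while lifting
- latch_tab (a point): grip point of the latch's upright black tab: its middle, 12 mm below its top. Tab 10 mm thick along the drawbar's x, 28 mm wide along y, top 34 mm above the socket's centre (102 mm above the bench when down). Latch home: 57.5 mm from the socket's centre along -x, 34 mm clear gap to the socket's wall, above the latch guide (its top 5 mm below the socket's centre). Moves with latch and drawbar
- cover (a joint): opening angle of the clear cover, rad: 0 shut on the box, 1.57 upright; starts at 1.0 to 1.5. A stiff hinge keeps it where it is left; pushing takes about 3 N near the free edge. 150 mm wide (x), 156 mm long, 6 mm thick (8 mm at its aluminium edges), with a 12 mm finger lip in the middle of its free edge
- cover_hinge (a point): middle of the cover's hinge line on the box's +y rim, at (0, +224, 112.5) mm in the shaker's frame; the line runs along x. Shut, the cover reaches from here along -y over the box, its underside at this height; opening, its free edge rises; upright it stands over this line, outer face towards +y
- cover_edge (a point): middle of the cover's free edge, on its outer (upper when shut) face, 156 mm from the hinge line
- beaker: bystander: low glass beaker, 52 mm across, 60 mm high, loose, in front of the carriage. Origin under its centre
- spatula: bystander: steel spatula with wooden grip, 12 x 181 x 10 mm, loose, lying in front of the coupler roughly along the shaker's y. Origin under its middle
- conical_flask: bystander: conical glass flask, 78 mm across, 125 mm high, loose, to the left of the shaker. Origin under its centre
- pipette_bulb: bystander: red rubber pipette bulb, 51 mm across, 72 mm high, loose, to the left of the shaker. Origin under its centre

How it is judged (in metres and radians):
On the way, in this order (a step that is already met when the one before it is completed fails the run):
1. the cover is shut while the drawbar is still down on the ball (value of joint cover below 0.05 rad and z of socket in the frame of ball below 0.006 m), for 0.2 s.
2. the latch is drawn out sideways while the socket is still on the ball (value of joint latch above 0.016 m and z of socket in the frame of ball below 0.008 m), for 0.05 s.
3. the coupler is lifted clear above the ball (z of socket in the frame of ball above 0.038 m), for 0.2 s.
At the end, for the whole second after the job is handed in: the cover is shut (within 0.05 rad) and the robot's fingers hold the drawbar or its latch, at rest, with the socket's centre more than 38 mm above the ball's centre, so that all of the coupler is over the ball and nothing but the fingers and its hinge carries it (z of socket in the frame of ball above 0.038 m and linear speed of drawbar below 0.02 m/s and contact force between the fingers and drawbar above 0.5 N and value of joint cover below 0.05 rad); the arm keeps its last pose, push and grip.
It fails at once if a bystander is shoved or knocked over (moved more than 30 mm) (distance of any of beaker, spatula, conical_flask, pipette_bulb from where it was at the start of the episode above 0.03 m).
It also fails if it takes over 51 s, if anything falls off the work surface, if the arm or the gripper's body presses on something with over 40 N, if the wrist force passes 120 N, or if a joint passes its speed limit or range.

### The arm

A 6-joint arm with a two-finger parallel gripper is mounted at the origin on a cart in front of the work surface, level with it; the furniture and walls round the work are solid. World frame = base frame: x ahead of the robot, y to its left, z up, the work surface at z = 0. Lengths are in mm, angles in degrees, forces in N, time in s.
With the tool pointing down it reaches from about 300 to 850 mm from the base axis. Payload 4.2 kg.
Tool frame: the origin (TCP) lies at the very end of the fingers, on their centre line; the grasp point (between the pads) lies 19 mm behind it (env.grasp_offset is the distance from the TCP to the grasp point, in mm); z points along the fingers, y is the line along which they close (so a half turn about z gives the same grasp; the last joint's range is limited). The gripper opens to 91 mm and grips with 3 to 60 N. Pads are 32 mm wide; open, the fingers measure 118 mm over their backs; the gripper's body (76 mm by 178 mm) begins 60 mm behind the grasp point.
Start: joints at [76.146, 18.312, 89.639, -0, 72.044, -1.146], TCP at [126.493, 560.93, 213.976] pointing down, gripper open.
Joint ranges: [-177.97, 177.97], [-48.28, 115.42], [12.27, 149.76], [-77.06, 257.06], [2.81, 150.46], [-146.56, 146.56]. Speed limits (degrees/s): [147.25, 147.25, 180, 180, 180, 180].

### API

Orientations are given as [roll, pitch, yaw] about the fixed x, y, z axes, in that order (R = Rz(yaw) Ry(pitch) Rx(roll)).
In Python, from workcell import env gives the robot as it stands. The module is installed in compiled form; this text tells all that it offers.
- The arm moves only by the tool send_rows, never from a script. Its argument "motion" is a list of rows, each an object of numbers: "tx", "ty", "tz": the shift along the tool's x, y, z in units of 500 mm (1.0 is 500 mm); "rx", "ry", "rz": the turn, a rotation vector about the tool's x, y, z in units of 30 degrees (1.0 is 30 degrees); "gripper": the closure, from -1 (fully open) to 1 (shut). In form: [{"tx": .., "ty": .., "tz": .., "rx": .., "ry": .., "rz": .., "gripper": ..}, ...]. A call has 1 to 12 rows; each row shifts and turns the commanded pose from where the row before left it, along the tool's axes as they then stand; what a row does not reach is not made up. A row lasts 1/8 s, in which the tool goes at most 62.5 mm and 10.7 degrees, less where a joint would pass 70% of its speed; a pose out of reach is approached as far as the arm can. A call with a number of a shift or a turn outside -1 to 1 is refused whole. A call with a gripper value outside its range is refused whole. The fingers move at their own pace and stop on an object; "grip_force" is the grip in N (left out, the last holds). Time passes only in rows, so rows that do not move let the fingers close. It gives the time, the measured TCP pose, the force, the opening and the grip force at its end, in the units of the state.
- env.state(): the state, without advancing time (a new reading comes with each control period).
- env.grab_frame(name): name is "side" or "top" or "wrist"; returns a dict with "frame" (400x640x3 uint8, red, green, blue), "vertical_fov" (degrees; the focal length in pixels is half the picture's height over the tangent of half this angle, whatever the lens; pixels are square), "cx", "cy" (the principal point, pixels), "rvec" (rotation vector, rad) and "tvec" (3), from world to camera coordinates, as OpenCV has them; the wrist camera has in their place "T_tool_cam" (4x4, takes a point from camera to tool coordinates, whose origin is the TCP and whose axes are the flange's). Camera axes: x right, y down, z forward; pixel columns grow to the right and rows downward; lengths in mm; the calibration is good to about 2 mm. The wrist camera is an equidistant fisheye: a pixel r from the principal point sees the ray r / f radians off the axis. A picture is of the moment at which its call begins: read the wrist's pose just before it. There is no depth.
- env.job_done(): hands the job in; it is judged then, once.
The state is a dict: "time_s": time; "qpos": joint angles; "qvel": joint speeds; "effort": joint torques, N m; "ee_pos": TCP position; "ee_rot": TCP orientation; "force": force on the tool from outside, world axes, zero at the start; "torque": the same for the moment, N m; "gripper_width": finger opening in mm; "gripper_force": force on a finger pad.
Only numpy, scipy, OpenCV 4.12 (cv2) and the standard library are available. Lean on these libraries where they do the work, as an engineer would, in place of code of your own. Each camera call takes 0.05 s, during which the arm holds its last target. There are 200 camera calls.

## Working session

There is one attempt and no reset: what is moved stays moved. The work goes in short steps, Python scripts to look and compute and a tool call to move; the robot and the scene stay as the last step left them, time stands still between calls to the robot, and variables do not carry over. Pictures are saved under pics/ and viewed, at most 10 in all, crops included, and the job is handed in when it is done.

Besides the shell and the picture viewer there is one more tool, called after "Call:" by a JSON object that holds its "api" and its "payload". send_rows: Moves the arm, as the interface text tells. Shifts and turns lie within -1 to 1; 1 stands for 500 mm of shift or 30 degrees of turn. Its arguments: {"type":"object","properties":{"motion":{"type":"array"},"grip_force":{"type":"number"}},"required":["motion"]}

```bash
mkdir -p pics; cat > h.py <<'E'
import numpy as np, cv2
from workcell import env
from scipy.spatial.transform import Rotation as R
def grab(n,fn):
    s=env.state(); g=env.grab_frame(n); cv2.imwrite('pics/'+fn,g['frame'][:,:,::-1]); 
    np.save('pics/'+fn+'.npy',{k:v for k,v in g.items() if k!='frame'}|{'pos':s['ee_pos'],'rot':s['ee_rot']},allow_pickle=True); return g
def load(fn): return np.load('pics/'+fn+'.npy',allow_pickle=True).item()
def ray(g,u,v,wrist=False):
    f=200/np.tan(np.radians(g['vertical_fov'])/2); x=(u-g['cx']);y=(v-g['cy'])
    if wrist:
        r=np.hypot(x,y);t=r/f; d=np.array([x/r*np.sin(t),y/r*np.sin(t),np.cos(t)])
        T=np.array(g['T_tool_cam']);Rt=R.from_euler('xyz',g['rot'],degrees=True).as_matrix()
        return np.array(g['pos'])+Rt@T[:3,3], Rt@T[:3,:3]@d
    M=cv2.Rodrigues(np.array(g['rvec'],float))[0]; d=M.T@np.array([x/f,y/f,1]); return -M.T@np.array(g['tvec'],float).ravel(), d/np.linalg.norm(d)
def onz(g,u,v,z,w=False):
    o,d=ray(g,u,v,w); return o+d*(z-o[2])/d[2]
def proj(g,P):
    f=200/np.tan(np.radians(g['vertical_fov'])/2); M=cv2.Rodrigues(np.array(g['rvec'],float))[0]
    c=M@np.array(P,float)+np.array(g['tvec'],float).ravel(); return c[0]/c[2]*f+g['cx'],c[1]/c[2]*f+g['cy']
E
python3 - <<'E'
from h import *
print(env.state())
for n in('top','side','wrist'):
    g=grab(n,n+'0.png'); print({k:v for k,v in g.items() if k!='frame'})
E
```

```text
{'time_s': 0.0, 'qpos': array([ 7.61467415e+01,  1.83513132e+01,  8.97058521e+01, -3.39278345e-04,
        7.20431246e+01, -1.14802634e+00]), 'qvel': array([-0.02983251, -0.03853244, -0.02979334, -0.04006623,  0.04129867,
       -0.12087763]), 'effort': array([ 1.20428620e-03, -4.12446570e+01, -2.31973189e+01,  7.28148851e-02,
        4.56292438e-02, -1.56745873e-04]), 'ee_pos': array([126.36530364, 560.4323617 , 213.12731607]), 'ee_rot': array([-1.79899724e+02, -1.68685295e-03,  1.67294871e+02]), 'force': array([-0.09865781,  0.06819701, -0.82949567]), 'torque': array([ 0.05671755,  0.02005221, -0.00382781]), 'gripper_force': 0.0, 'gripper_width': 91.3228769880877}
{'vertical_fov': 53.534119514891614, 'cx': 319.2960788807105, 'cy': 200.8721140618048, 'rvec': array([ 2.20161917, -2.23847813,  0.06988662]), 'tvec': array([163.37119421, 477.59005078, 996.46726667])}
{'vertical_fov': 52.45512937723873, 'cx': 324.9000849358755, 'cy': 204.3935879670624, 'rvec': array([ 2.14018719, -0.50659915,  0.23455797]), 'tvec': array([-375.19768101,  321.41307544,  657.36558327])}
{'vertical_fov': 65.70646984690485, 'cx': 318.7011046669989, 'cy': 199.85523747954497, 'T_tool_cam': array([[-1.08240119e-03, -9.58603509e-01, -2.84742235e-01,
         8.21890826e+01],
       [ 9.99999390e-01, -9.74329135e-04, -5.21191403e-04,
         1.76617935e-01],
       [ 2.22183252e-04, -2.84742625e-01,  9.58603979e-01,
        -1.71958705e+02],
       [ 0.00000000e+00,  0.00000000e+00,  0.00000000e+00,
         1.00000000e+00]])}
```

View pics/top0.png

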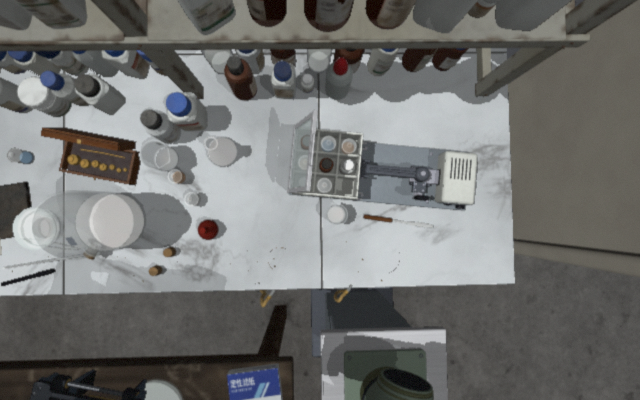

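View pics/side0.png

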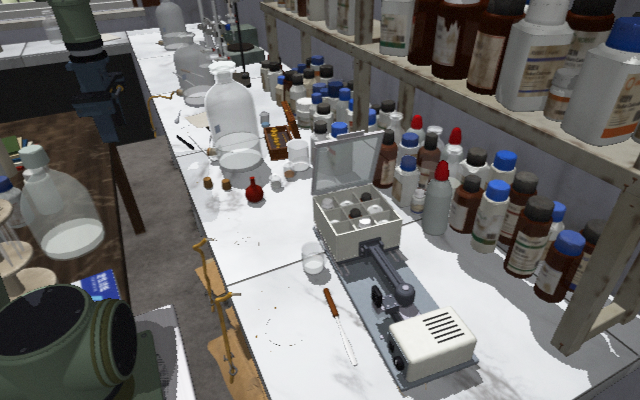

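Top view: shaker with box at about (335,165), coupler (423,174), housing (458,177), beaker (338,214), spatula (378,218). The cover is near upright at (300,150). Side view agrees: tab at about (377,295), coupler ball (403,292).

```bash
python3 - <<'E'
from h import *
a=cv2.imread('pics/top0.png')[100:225,270:490]; a=cv2.resize(a,None,fx=3.6,fy=3.6,interpolation=cv2.INTER_CUBIC)
cv2.imwrite('pics/topc.png',a)
b=cv2.imread('pics/side0.png')[120:390,280:480]; cv2.imwrite('pics/sidec.png',cv2.resize(b,None,fx=2.2,fy=2.2,interpolation=cv2.INTER_CUBIC))
E
```

```text
(no output)
```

View pics/topc.png

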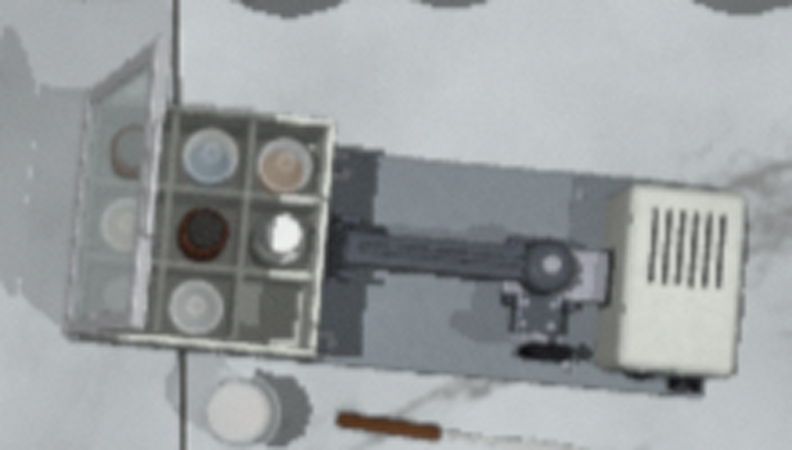

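View pics/sidec.png

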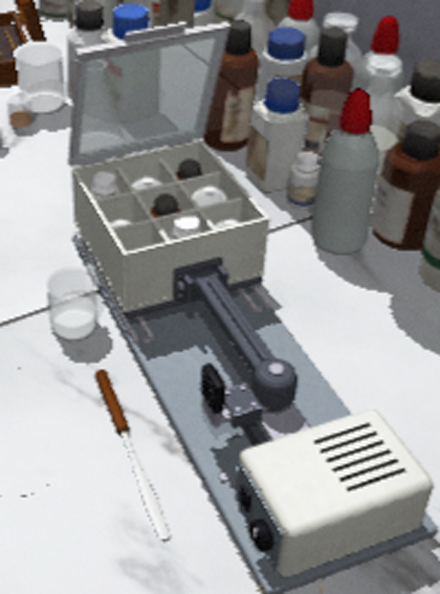

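```bash
python3 - <<'E'
from h import *
g=load('top0.png'); s=load('side0.png')
C=lambda u,v:((u+.5)/3.6+269.5,(v+.5)/3.6+99.5); S=lambda u,v:((u+.5)/2.2+279.5,(v+.5)/2.2+119.5)
def P(n,uv,z): p=onz(g,*C(*uv),z); print(n,p.round(1)); return p[:2]
a=P('boxfarfront',(336,120),112);b=P('boxnearfront',(315,355),112)
P('dome',(550,264),88);P('tabtop',(545,352),102)
P('coverlo far',(160,105),112); P('beaker',(243,410),60)
P('plate',(382,148),16);P('plate nr',(700,392),16);P('spat',(390,425),10)
ps=onz(s,*S(128,250),112);print('side near front',ps.round(1));ps2=onz(s,*S(267,217),112);print('far front',ps2.round(1))
print('tab side',onz(s,*S(212,368),102).round(1),'dome',onz(s,*S(278,368),88).round(1))
d=a-b;yaw=np.degrees(np.arctan2(d[1],d[0]));print(yaw,np.linalg.norm(d))
ds=(ps2-ps)[:2];print(np.degrees(np.arctan2(ds[1],ds[0])),np.linalg.norm(ds))
# cover edge corners: side (85,57)?,(228,0+), triangulate near corner w/ top
def tri(c,q):
    o1,d1=ray(g,*C(*c));o2,d2=ray(s,*S(*q));A=np.stack([d1,-d2],1);t=np.linalg.lstsq(A,o2-o1,rcond=None)[0]
    p1=o1+t[0]*d1;p2=o2+t[1]*d2;return ((p1+p2)/2).round(1),np.linalg.norm(p1-p2).round(1)
print('cov near',tri((72,333),(75,55)),'far',tri((160,40),(225,8)),tri((90,90),(225,8)))
print('dome',tri((550,264),(278,368)),'tab',tri((545,352),(212,368)))
E
```

```text
boxfarfront [629.9  56.6 112. ]
boxnearfront [481.4  72.9 112. ]
dome [539.1 -84.7  88. ]
tabtop [481.3 -75.9 102. ]
coverlo far [640.6 167.8 112. ]
beaker [447.6 115.   60. ]
plate [629.3  10.7  16. ]
plate nr [ 454.7 -209.8   16. ]
spat [435.3   8.2  10. ]
side near front [487.8  78.6 112. ]
far front [629.   61.2 112. ]
tab side [484.7 -72.4 102. ] dome [540.2 -86.2  88. ]
-6.275723001554684 149.42517441805927
-7.024419449383382 142.193620795075
cov near (array([496.2, 216.9, 246. ]), np.float64(13.0)) far (array([638.1, 170.4, 282.1]), np.float64(1.4)) (array([633.3, 197.5, 269.1]), np.float64(40.6))
dome (array([539.9, -85.3,  87.2]), np.float64(1.7)) tab (array([481.9, -75.1, 105.8]), np.float64(1.5))
```

Call:
{"api": "send_rows", "payload": {"motion": [{"rz":-0.217,"gripper":1},{"tx":-0.058,"ty":-0.059,"tz":-0.008,"gripper":1},{"tx":-0.058,"ty":-0.059,"tz":-0.008,"gripper":1},{"tx":-0.058,"ty":-0.059,"tz":-0.008,"gripper":1},{"tx":-0.058,"ty":-0.059,"tz":-0.008,"gripper":1},{"tx":-0.058,"ty":-0.059,"tz":-0.008,"gripper":1},{"tx":-0.058,"ty":-0.059,"tz":-0.008,"gripper":1},{"tx":-0.058,"ty":-0.059,"tz":-0.008,"gripper":1},{"tx":-0.058,"ty":-0.059,"tz":-0.008,"gripper":1},{"gripper":1}], "grip_force": 40}}

```text
invalid input at $.motion[0]: expected keys tx, ty, tz, rx, ry, rz, gripper
```

```bash
cat >> h.py <<'E'
B=np.array([539.7,-85.3]);Y=np.radians(-6.2);XA=np.array([np.cos(Y),np.sin(Y)]);YA=np.array([-np.sin(Y),np.cos(Y)]);O=B+80*YA
def loc(p): r=np.array(p[:2])-O; return np.round([r@XA,r@YA,p[2]],1)
def wld(x,y,z): return np.append(O+x*XA+y*YA,z)
def st():
    s=env.state();print(s['time_s'],'loc',loc(s['ee_pos']),'w',s['ee_pos'].round(1),s['ee_rot'].round(1),'F',s['force'].round(1),s['gripper_width'].round(1),s['gripper_force']);return s
E
python3 - <<'E'
from h import *
st(); s=load('side0.png')
f=lambda p:np.round(proj(s,p),0)
for th in (1.1,1.2,1.3,1.4,1.5): print(th,[f(wld(x,224-156*np.cos(th),112.5+156*np.sin(th))) for x in(-75,75)])
E
```

```text
Traceback (most recent call last):
  File "h.py", line 24, in st
    s=env.state();print(s['time_s'],'loc',loc(s['ee_pos']),'w',s['ee_pos'].round(1),s['ee_rot'].round(1),'F',s['force'].round(1),s['gripper_width'].round(1),s['gripper_force']);return s
                                                                                                                                 ^^^^^^^^^^^^^^^^^^^^^^^^
AttributeError: 'float' object has no attribute 'round'
```

Call:
{"api": "send_rows", "payload": {"motion": [{"tx":0,"ty":0,"tz":0,"rx":0,"ry":0,"rz":-0.217,"gripper":1},{"tx":-0.058,"ty":-0.059,"tz":-0.008,"rx":0,"ry":0,"rz":0,"gripper":1},{"tx":-0.058,"ty":-0.059,"tz":-0.008,"rx":0,"ry":0,"rz":0,"gripper":1},{"tx":-0.058,"ty":-0.059,"tz":-0.008,"rx":0,"ry":0,"rz":0,"gripper":1},{"tx":-0.058,"ty":-0.059,"tz":-0.008,"rx":0,"ry":0,"rz":0,"gripper":1},{"tx":-0.058,"ty":-0.059,"tz":-0.008,"rx":0,"ry":0,"rz":0,"gripper":1},{"tx":-0.058,"ty":-0.059,"tz":-0.008,"rx":0,"ry":0,"rz":0,"gripper":1},{"tx":-0.058,"ty":-0.059,"tz":-0.008,"rx":0,"ry":0,"rz":0,"gripper":1},{"tx":-0.058,"ty":-0.059,"tz":-0.008,"rx":0,"ry":0,"rz":0,"gripper":1},{"tx":0,"ty":0,"tz":0,"rx":0,"ry":0,"rz":0,"gripper":1}], "grip_force": 40}}

```text
time_s: 1.4
ee_pos: [332.8, 299.7, 246.1]
ee_rot: [180.0, 0.0, 173.6]
force: [1.4, 1.3, -0.8]
gripper_width: 0.2
gripper_force: 0.0
```

```bash
sed -i "s/s\['gripper_width'\].round(1)/round(s['gripper_width'],1)/" h.py
python3 - <<'E'
from h import *
st(); s=load('side0.png')
f=lambda p:np.round(proj(s,p),0)
for th in (1.1,1.2,1.3,1.4,1.5): print(th,[f(wld(x,224-156*np.cos(th),112.5+156*np.sin(th))) for x in(-75,75)])
E
```

```text
1.4 loc [-247.3  280.4  246.1] w [332.8 299.7 246.1] [180.    0.  173.6] F [ 1.4  1.3 -0.8] 0.2 0.0
1.1 [array([321., 156.]), array([390., 143.])]
1.2 [array([319., 150.]), array([387., 137.])]
1.3 [array([316., 144.]), array([384., 132.])]
1.4 [array([314., 140.]), array([381., 128.])]
1.5 [array([311., 136.]), array([377., 124.])]
```

Call:
{"api": "send_rows", "payload": {"motion": [{"tx":-0.091,"ty":-0.004,"tz":0,"rx":0,"ry":0,"rz":0,"gripper":1},{"tx":-0.091,"ty":-0.004,"tz":0,"rx":0,"ry":0,"rz":0,"gripper":1},{"tx":-0.091,"ty":-0.004,"tz":0,"rx":0,"ry":0,"rz":0,"gripper":1},{"tx":-0.091,"ty":-0.004,"tz":0,"rx":0,"ry":0,"rz":0,"gripper":1},{"tx":-0.091,"ty":-0.004,"tz":0,"rx":0,"ry":0,"rz":0,"gripper":1},{"tx":0,"ty":-0.05,"tz":0,"rx":0,"ry":0,"rz":0,"gripper":1},{"tx":0,"ty":-0.05,"tz":0,"rx":0,"ry":0,"rz":0,"gripper":1},{"tx":0,"ty":0,"tz":0,"rx":0,"ry":0,"rz":0,"gripper":1}]}}

```text
time_s: 2.4
ee_pos: [549.8, 215.6, 246.6]
ee_rot: [180.0, -0.0, 173.7]
force: [-0.2, 0.2, 0.1]
gripper_width: 0.5
gripper_force: 0.0
```

```bash
python3 - <<'E'
from h import *
st(); grab('side','side1.png'); a=cv2.imread('pics/side1.png')[60:330,220:480]; cv2.imwrite('pics/side1c.png',cv2.resize(a,None,fx=2.2,fy=2.2))
E
```

```text
2.4 loc [-22.4 220.2 246.6] w [549.8 215.6 246.6] [180.   -0.  173.7] F [-0.2  0.2  0.1] 0.5 0.0
```

View pics/side1c.png

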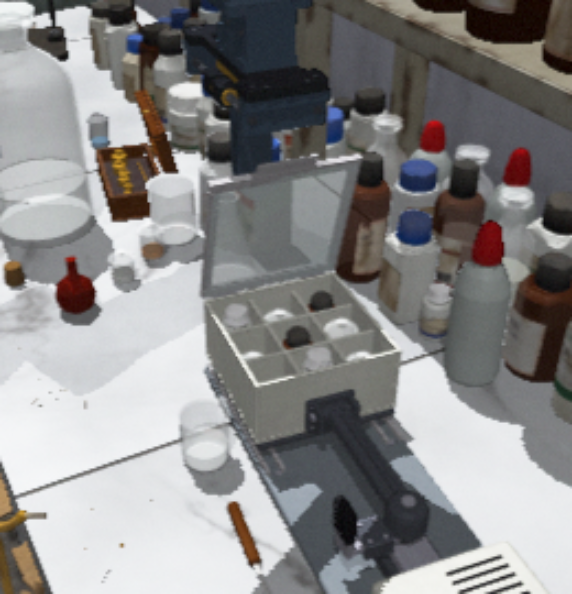

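The finger stands behind the cover near its edge, at crop (270,210), and clear of everything. Now I'll swing the cover down.

Call:
{"api": "send_rows", "payload": {"motion": [{"tx":0,"ty":-0.027,"tz":-0.005,"rx":0,"ry":0,"rz":0,"gripper":1},{"tx":0,"ty":-0.027,"tz":0.008,"rx":0,"ry":0,"rz":0,"gripper":1},{"tx":0,"ty":-0.026,"tz":0.01,"rx":0,"ry":0,"rz":0,"gripper":1},{"tx":0,"ty":-0.025,"tz":0.013,"rx":0,"ry":0,"rz":0,"gripper":1},{"tx":0,"ty":-0.024,"tz":0.015,"rx":0,"ry":0,"rz":0,"gripper":1},{"tx":0,"ty":-0.022,"tz":0.017,"rx":0,"ry":0,"rz":0,"gripper":1},{"tx":0,"ty":-0.02,"tz":0.019,"rx":0,"ry":0,"rz":0,"gripper":1},{"tx":0,"ty":-0.018,"tz":0.022,"rx":0,"ry":0,"rz":0,"gripper":1},{"tx":0,"ty":-0.016,"tz":0.023,"rx":0,"ry":0,"rz":0,"gripper":1},{"tx":0,"ty":-0.013,"tz":0.025,"rx":0,"ry":0,"rz":0,"gripper":1},{"tx":0,"ty":-0.011,"tz":0.026,"rx":0,"ry":0,"rz":0,"gripper":1}]}}

```text
time_s: 3.82
ee_pos: [538.8, 102.8, 158.4]
ee_rot: [-180.0, -0.0, 173.8]
force: [0.2, -0.4, 0.6]
gripper_width: 0.4
gripper_force: 0.4
```

Call:
{"api": "send_rows", "payload": {"motion": [{"tx":0,"ty":-0.006,"tz":0.026,"rx":0,"ry":0,"rz":0,"gripper":1},{"tx":0,"ty":-0.006,"tz":0.026,"rx":0,"ry":0,"rz":0,"gripper":1},{"tx":0,"ty":-0.004,"tz":0.026,"rx":0,"ry":0,"rz":0,"gripper":1},{"tx":0,"ty":0,"tz":0,"rx":0,"ry":0,"rz":0,"gripper":1}]}}

```text
time_s: 4.32
ee_pos: [537.9, 95.2, 119.6]
ee_rot: [-180.0, -0.1, 173.8]
force: [0.0, -0.2, -0.1]
gripper_width: 0.3
gripper_force: 0.0
```

```bash
python3 - <<'E'
from h import *
st(); grab('side','side2.png'); a=cv2.imread('pics/side2.png')[60:330,220:480]; cv2.imwrite('pics/side2c.png',cv2.resize(a,None,fx=2.2,fy=2.2))
E
```

```text
4.325 loc [-21.3  99.3 119.6] w [537.9  95.2 119.6] [-1.800e+02 -1.000e-01  1.738e+02] F [ 0.  -0.2 -0.1] 0.3 0.0
```

View pics/side2c.png

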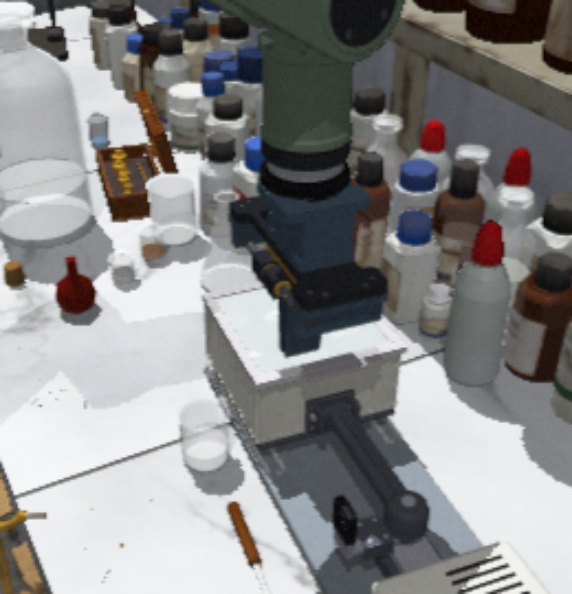

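The cover lies on the box, with its lip at crop (350,365). I'll press it down to be sure.

Call:
{"api": "send_rows", "payload": {"motion": [{"tx":0,"ty":0,"tz":0.004,"rx":0,"ry":0,"rz":0,"gripper":1},{"tx":0,"ty":0,"tz":0.004,"rx":0,"ry":0,"rz":0,"gripper":1},{"tx":0,"ty":0,"tz":0,"rx":0,"ry":0,"rz":0,"gripper":1}]}}

```text
time_s: 4.75
ee_pos: [538.3, 95.3, 118.6]
ee_rot: [180.0, 0.1, 173.8]
force: [-3.9, -0.9, 13.2]
gripper_width: 0.1
gripper_force: 6.6
```

Call:
{"api": "send_rows", "payload": {"motion": [{"tx":0,"ty":0,"tz":-0.06,"rx":0,"ry":0,"rz":0,"gripper":1},{"tx":0,"ty":0,"tz":-0.06,"rx":0,"ry":0,"rz":0,"gripper":1},{"tx":0.0145,"ty":-0.072,"tz":0,"rx":0,"ry":0,"rz":0,"gripper":0.2},{"tx":0.0145,"ty":-0.072,"tz":0,"rx":0,"ry":0,"rz":0,"gripper":0.2},{"tx":0.0145,"ty":-0.072,"tz":0,"rx":0,"ry":0,"rz":0,"gripper":0.2},{"tx":0.0145,"ty":-0.072,"tz":0,"rx":0,"ry":0,"rz":0,"gripper":0.2},{"tx":0.0145,"ty":-0.072,"tz":0,"rx":0,"ry":0,"rz":0,"gripper":0.2},{"tx":0,"ty":0,"tz":0,"rx":0,"ry":0,"rz":0,"gripper":0.2}]}}

```text
time_s: 5.75
ee_pos: [482.0, -81.4, 176.4]
ee_rot: [-180.0, -0.0, 173.6]
force: [-0.6, 0.6, -0.2]
gripper_width: 36.2
gripper_force: 0.0
```

Call:
{"api": "send_rows", "payload": {"motion": [{"tx":0,"ty":0,"tz":0,"rx":0,"ry":0,"rz":0.3,"gripper":0.2},{"tx":0,"ty":0,"tz":0,"rx":0,"ry":0,"rz":0.3,"gripper":0.2},{"tx":0,"ty":0,"tz":0,"rx":0,"ry":0,"rz":0.3,"gripper":0.2},{"tx":0,"ty":0,"tz":0,"rx":0,"ry":0,"rz":0.3,"gripper":0.2},{"tx":0,"ty":0,"tz":0,"rx":0,"ry":0,"rz":0.3,"gripper":0.2},{"tx":0,"ty":0,"tz":0,"rx":0,"ry":0,"rz":0.3,"gripper":0.2},{"tx":0,"ty":0,"tz":0,"rx":0,"ry":0,"rz":0.3,"gripper":0.2},{"tx":0,"ty":0,"tz":0,"rx":0,"ry":0,"rz":0.3,"gripper":0.2},{"tx":0,"ty":0,"tz":0,"rx":0,"ry":0,"rz":0.3,"gripper":0.2},{"tx":0,"ty":0,"tz":0,"rx":0,"ry":0,"rz":0.3,"gripper":0.2},{"tx":0,"ty":0,"tz":0,"rx":0,"ry":0,"rz":0,"gripper":0.2}]}}

```text
time_s: 7.12
ee_pos: [482.9, -79.0, 176.3]
ee_rot: [180.0, -0.0, 84.0]
force: [-0.8, 0.7, -0.5]
gripper_width: 36.7
gripper_force: 0.0
```

```bash
python3 - <<'E'
from h import *
st(); grab('wrist','w3.png')
E
```

```text
7.125 loc [-57.1 -79.8 176.3] w [482.9 -79.  176.3] [180.  -0.  84.] F [-0.8  0.7 -0.5] 36.7 0.0
```

View pics/w3.png

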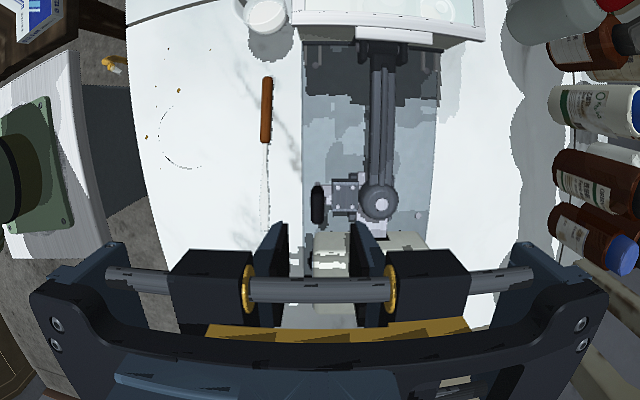

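Wrist view: the tab's top is about (318,203), the coupler dome about (380,203), and the fingertips are at (283,235) and (357,235).

```bash
python3 - <<'E'
from h import *
g=load('w3.png')
a=cv2.imread('pics/w3.png'); m=(a.max(2)<45).astype('uint8'); m[:175]=0;m[228:]=0;m[:,:300]=0;m[:,335:]=0
v,u=np.nonzero(m); print(u.min(),u.max(),v.min(),v.max(),u.mean(),v.mean())
for p in((318,203),(u.mean(),v.mean()),(318,v.min()),(318,v.max())): print(p,loc(onz(g,*p,102,True)))
print('dome',loc(onz(g,380,203,88,True)))
for p in((311,203),(325,203)):print(p,loc(onz(g,*p,102,True)))
E
```

```text
311 334 179 223 317.2617021276596 204.44468085106382
(318, 203) [-59.2 -74.6 102. ]
(np.float64(317.2617021276596), np.float64(204.44468085106382)) [-59.8 -75.9 102. ]
(318, np.int64(179)) [-59.2 -54.2 102. ]
(318, np.int64(223)) [-59.1 -92.4 102. ]
dome [ -3.9 -78.9  88. ]
(311, 203) [-65.  -74.6 102. ]
(325, 203) [-53.3 -74.6 102. ]
```

Call:
{"api": "send_rows", "payload": {"motion": [{"tx":0.002,"ty":-0.005,"tz":0.03,"rx":0,"ry":0,"rz":0,"gripper":0.2},{"tx":0,"ty":0,"tz":0.04,"rx":0,"ry":0,"rz":0,"gripper":0.2},{"tx":0,"ty":0,"tz":0.04,"rx":0,"ry":0,"rz":0,"gripper":0.2},{"tx":0,"ty":0,"tz":0.03,"rx":0,"ry":0,"rz":0,"gripper":0.2},{"tx":0,"ty":0,"tz":0.03,"rx":0,"ry":0,"rz":0,"gripper":0.2},{"tx":0,"ty":0,"tz":0.02,"rx":0,"ry":0,"rz":0,"gripper":0.2},{"tx":0,"ty":0,"tz":0.018,"rx":0,"ry":0,"rz":0,"gripper":0.2},{"tx":0,"ty":0,"tz":0,"rx":0,"ry":0,"rz":0,"gripper":0.2}]}}

```text
time_s: 8.18
ee_pos: [480.0, -78.4, 72.0]
ee_rot: [-179.9, -0.0, 83.8]
force: [0.7, 0.1, 0.8]
gripper_width: 36.1
gripper_force: 0.0
```

```bash
python3 - <<'E'
from h import *
st(); grab('side','side4.png'); a=cv2.imread('pics/side4.png')[150:400,270:510]; cv2.imwrite('pics/side4c.png',cv2.resize(a,None,fx=2.4,fy=2.4))
E
```

```text
8.175 loc [-60.1 -79.5  72. ] w [480.  -78.4  72. ] [-179.9   -0.    83.8] F [0.7 0.1 0.8] 36.1 0.0
```

View pics/side4c.png

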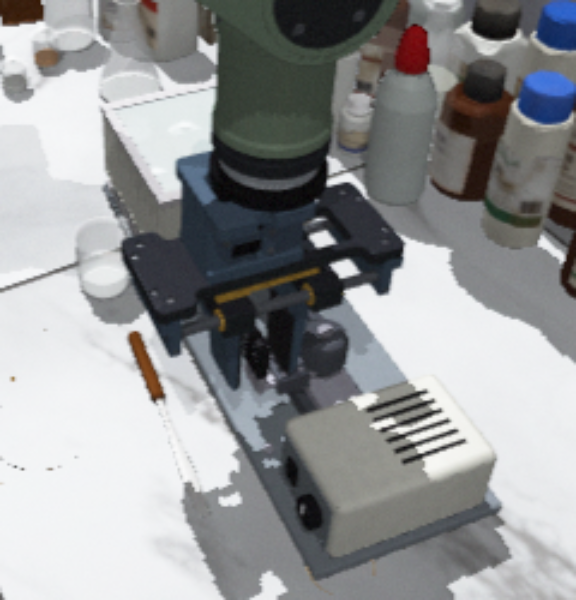

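The tab, at crop (258,355), sits between the fingers at (230,355) and (290,345). Closing the gripper.

Call:
{"api": "send_rows", "payload": {"motion": [{"tx":0,"ty":0,"tz":0,"rx":0,"ry":0,"rz":0,"gripper":1},{"tx":0,"ty":0,"tz":0,"rx":0,"ry":0,"rz":0,"gripper":1},{"tx":0,"ty":0,"tz":0,"rx":0,"ry":0,"rz":0,"gripper":1},{"tx":0,"ty":0,"tz":0,"rx":0,"ry":0,"rz":0,"gripper":1}], "grip_force": 45}}

```text
time_s: 8.72
ee_pos: [481.3, -78.6, 72.7]
ee_rot: [179.9, -0.0, 83.8]
force: [2.8, -0.5, -0.8]
gripper_width: 9.7
gripper_force: 45.0
```

Call:
{"api": "send_rows", "payload": {"motion": [{"tx":0,"ty":-0.008,"tz":0,"rx":0,"ry":0,"rz":0,"gripper":1},{"tx":0,"ty":-0.008,"tz":0,"rx":0,"ry":0,"rz":0,"gripper":1},{"tx":0,"ty":-0.008,"tz":0,"rx":0,"ry":0,"rz":0,"gripper":1},{"tx":0,"ty":-0.008,"tz":0,"rx":0,"ry":0,"rz":0,"gripper":1},{"tx":0,"ty":-0.008,"tz":0,"rx":0,"ry":0,"rz":0,"gripper":1},{"tx":0,"ty":0,"tz":0,"rx":0,"ry":0,"rz":0,"gripper":1}]}}

```text
time_s: 9.48
ee_pos: [461.1, -76.4, 72.7]
ee_rot: [179.9, -0.0, 83.8]
force: [5.7, -0.2, -2.3]
gripper_width: 9.8
gripper_force: 45.0
```

Call:
{"api": "send_rows", "payload": {"motion": [{"tx":0,"ty":-0.004,"tz":0,"rx":0,"ry":0,"rz":0,"gripper":1},{"tx":0,"ty":0,"tz":0,"rx":0,"ry":0,"rz":0,"gripper":1}]}}

```text
time_s: 9.72
ee_pos: [459.5, -76.3, 72.7]
ee_rot: [179.8, -0.0, 83.8]
force: [6.2, 0.1, -2.4]
gripper_width: 9.9
gripper_force: 45.0
```

Call:
{"api": "send_rows", "payload": {"motion": [{"tx":0.0004,"ty":0,"tz":-0.0092,"rx":0,"ry":-0.0633,"rz":0,"gripper":1},{"tx":0.0004,"ty":0,"tz":-0.0092,"rx":0,"ry":-0.0633,"rz":0,"gripper":1},{"tx":0.0004,"ty":0,"tz":-0.0092,"rx":0,"ry":-0.0633,"rz":0,"gripper":1},{"tx":0,"ty":0,"tz":0,"rx":0,"ry":0,"rz":0,"gripper":1}]}}

```text
time_s: 10.22
ee_pos: [459.7, -75.1, 86.7]
ee_rot: [179.8, 5.7, 83.9]
force: [7.3, -1.2, -3.1]
gripper_width: 9.8
gripper_force: 45.0
```

Forces stay low (about 3 N down, 7 N of spring), so the coupler is coming off. I'll carry on lifting.

Call:
{"api": "send_rows", "payload": {"motion": [{"tx":0.0004,"ty":0,"tz":-0.0092,"rx":0,"ry":-0.0633,"rz":0,"gripper":1},{"tx":0.0004,"ty":0,"tz":-0.0092,"rx":0,"ry":-0.0633,"rz":0,"gripper":1},{"tx":0.0004,"ty":0,"tz":-0.0092,"rx":0,"ry":-0.0633,"rz":0,"gripper":1},{"tx":0.0004,"ty":0,"tz":-0.0092,"rx":0,"ry":-0.0633,"rz":0,"gripper":1},{"tx":0.0004,"ty":0,"tz":-0.0092,"rx":0,"ry":-0.0633,"rz":0,"gripper":1},{"tx":0.0004,"ty":0,"tz":-0.0092,"rx":0,"ry":-0.0633,"rz":0,"gripper":1},{"tx":0.0004,"ty":0,"tz":-0.0092,"rx":0,"ry":-0.0633,"rz":0,"gripper":1},{"tx":0.0004,"ty":0,"tz":-0.0092,"rx":0,"ry":-0.0633,"rz":0,"gripper":1},{"tx":0,"ty":0,"tz":0,"rx":0,"ry":0,"rz":0,"gripper":1},{"tx":0,"ty":0,"tz":0,"rx":0,"ry":0,"rz":0,"gripper":1},{"tx":0,"ty":0,"tz":0,"rx":0,"ry":0,"rz":0,"gripper":1}]}}

```text
time_s: 11.6
ee_pos: [460.7, -65.6, 121.9]
ee_rot: [179.8, 20.9, 83.8]
force: [7.2, -0.5, -2.3]
gripper_width: 9.7
gripper_force: 45.0
```

```bash
python3 - <<'E'
from h import *
s=st(); print(s['qvel'].round(2)); grab('side','side5.png'); a=cv2.imread('pics/side5.png')[150:400,270:510]; cv2.imwrite('pics/side5c.png',cv2.resize(a,None,fx=2.4,fy=2.4))
E
```

```text
11.6 loc [-80.6 -69.  121.9] w [460.7 -65.6 121.9] [179.8  20.9  83.8] F [ 7.2 -0.5 -2.3] 9.7 45.00024676322937
[-0.03 -0.04 -0.09  0.18 -0.06  0.04]
```

View pics/side5c.png

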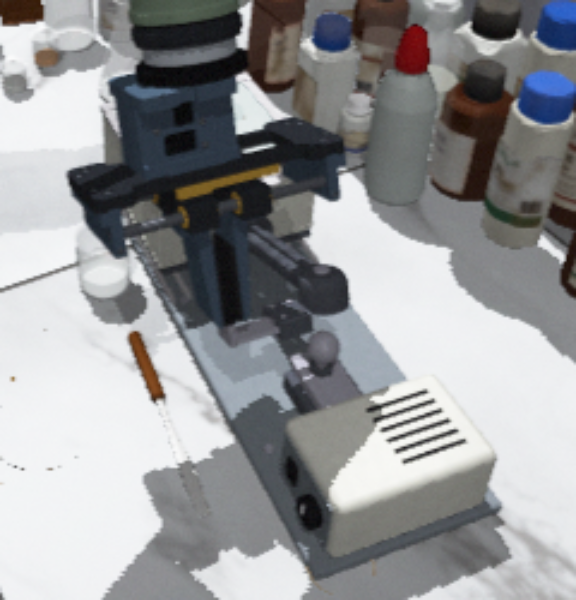

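The ball stands bare at crop (323,347), and the coupler is held above it at (325,290). The 20.9° swing puts the socket about 50 mm up. The arm is at rest and the beaker and spatula look unmoved.

```bash
python3 -c "
from h import *
print(env.job_done())"
```

```text
the job is handed in; nothing more can be done
None
```

The job is handed in, though no verdict came back: the cover is shut, the latch is drawn, and the gripper is holding the drawbar still with the socket about 50 mm above the ball's centre; the beaker and spatula looked unmoved in the last side view, which did not show the flask or the pipette bulb.

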